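# Mix a hanging culture tube on the touch-start vortex mixer

### The arm

A 6-joint arm with a two-finger parallel gripper is mounted at the origin on a cart in front of the work surface, level with it; the furniture and walls round the work are solid. World frame = base frame: x ahead of the robot, y to its left, z up, the work surface at z = 0. Lengths are in mm, angles in rad, forces in N, time in s.
With the tool pointing down it reaches from about 400 to 825 mm from the base axis. Payload 7 kg.
Tool frame: the origin (TCP) lies at the very end of the fingers, on their centre line; the grasp point (between the pads) lies 19 mm behind it; z points along the fingers, y is the direction in which the jaws open and shut (so a half turn about z gives the same grasp; the last joint's range is limited). The gripper opens to 88 mm and grips with 3 to 60 N. Pads are 19 mm wide; open, the fingers measure 130 mm over their backs; the gripper's body (78 mm by 193 mm) begins 47 mm behind the grasp point.
Start: joints at [1.593, 0.359, 0.012, 0, -1.224, -0.288], TCP at [177.32, 651.27, 226.561] pointing down, gripper open.
Joint ranges: [-3.07, 3.07], [-1.43, 2.12], [-1.02, 1.25], [-3.03, 1.67], [-3.05, -0], [-3.03, 3.03]. Speed limits (rad/s): [2.39, 2.39, 3.01, 3.14, 3.14, 3.14].

### API

Orientations are given as a unit quaternion [x, y, z, w].
In Python, from plant import bot gives the robot as it stands. Calls block until the motion is done:
- bot.move_ptp(position, orientation): joint-space move of the TCP to a pose.
- bot.line_to(position, velocity=150, ori=None): straight line of the TCP; ori=None keeps the orientation; velocity is the mean speed in mm/s.
- bot.move_joints(angles): joint-space move.
- bot.move_gripper(opening, force=None): finger opening in mm; force is the grip in N (None keeps the last); returns when the fingers have stopped.
- bot.pause(seconds).
- bot.solve_ik(position, orientation): joint angles nearest the present ones, or None.
- bot.read_state(): the state.
- bot.camera(name): name is "scene" or "top" or "wrist"; returns the picture (384x512x3 uint8, red, green, blue); there is no depth.
- bot.get_calibration(name): a dict with "fx", "fy", "cx", "cy" (pixels), "view" (4x4, takes a point from world to camera coordinates); the wrist camera has in their place "T_tool_cam" (4x4, takes a point from camera to tool coordinates, whose origin is the TCP and whose axes are the flange's). Camera axes: x right, y up, looking along -z (the intrinsics and any distortion apply to the point x, -y, -z); pixel columns grow to the right and rows downward; lengths in mm; the calibration is good to about 2 mm. A picture is of the moment at which its call begins: read the wrist's pose just before it. get_calibration takes no time and is no camera call.
A pose or a line that the arm cannot do raises bot.Unreachable and nothing moves.
- bot.close_job(): hands the job in, once; it reports no verdict.
The state is a dict: "t": time; "joint_pos": joint angles; "qvel": joint speeds; "tau": joint torques, N m; "tcp_pos": TCP position; "eef_rot": TCP orientation; "contact_force": force on the tool from outside, world axes, zero at the start; "moment": the same for the moment, N m; "width": finger opening in mm.
Only numpy, scipy, OpenCV 4.12 (cv2) and the standard library are available. Lean on these libraries where they do the work, as an engineer would, in place of code of your own. Each camera call takes 0.05 s, during which the arm holds its last target.

### The job

Lift the amber culture tube with the blue cap up and off its hook on the hanging rack, stand it upright in the rubber cup of the vortex mixer, and press it down so that the spring-loaded cup stays about half-way down (about 5 mm of its 10 mm travel) for at least three seconds, because the mixer runs only while the cup is held down but not bottomed. The job ends holding: finish with the tube still in the gripper and still pressing the cup about half-way down. Leave the white-capped and yellow-capped tubes hanging and do not knock the two amber bottles or the specimen cup.

Things in the scene. Friction and masses are not known exactly. Their poses are not given: they have to be found in the camera images.
- tube_blue_cap (a point): Grip point of the tube to be mixed: amber, round-bottomed, 25 mm diameter, 123 mm long, 42 to 84 g, with a tall ribbed blue cap, 36 mm diameter and 38 mm high, fixed on. The point lies on the axis inside the cap, 26 mm above the cap's underside, 12 mm below its top, 111 mm above the tip; z points up. It hangs by the cap's underside on one of the rack's three forks.
- tube_blue_tip (a point): Lowest point of the round tip of the blue-capped tube, on its axis; 30 mm above the worktop while it hangs. The tube lifts straight up out of its fork; the tip is clear of the fork once raised by 90 mm.
- tube_white_cap (a point): The same point of a like tube with a white cap, on another hook; it stays there.
- tube_yellow_cap (a point): The same point of a like tube with a yellow cap, on another hook; it stays there.
- rack: Hanging rack, fixed: grey base 105 x 286 mm, steel rail on two posts with three forks (hooks) at y = -90, 0, +90 mm, open to -x. Prongs 8 mm wide, 29 mm gap, tops 115 mm above the worktop, their front ends and back stop 119 mm, nothing higher but the caps. Origin on the worktop under the middle fork; tubes hang at x = 0; rail at x = +46 mm.
- mixer: Vortex mixer, fixed: white box 124 x 108 mm and 69 mm high, on black rubber feet, with a dial on its front (-x) and a dark grey rubber cup on top. Origin on the worktop under its centre, which is also the cup's axis.
- cup_seat (a point): Centre of the floor inside the mixer's rubber cup, on which the tube's tip rests; 101 mm above the worktop when the cup is up, and it moves down with it. The cup is a tapered hollow, 22 mm deep, 22 mm across at its floor and 38 mm across at its mouth, whose rim is 123 mm above the worktop (51 mm outside diameter).
- mixer_cup (a joint): Travel of the spring-loaded cup straight down, in m: 0 is up (free), 0.010 is bottomed. The cup begins to move at about 3 N and takes about 0.6 N more for each mm: about 6 N at 5 mm, 9 N at 10 mm.
- bottle_a: Amber bottle with a black cap and a purple label band, 45 mm diameter, 90 mm high, standing at the back of the worktop; origin at its foot.
- bottle_b: Amber bottle with a black cap and a blue label band, 45 mm diameter, 90 mm high, next to the other; origin at its foot.
- specimen_cup: Clear specimen cup with a red lid, 52 mm diameter, 64 mm high, standing at the back of the worktop; origin at its foot.
There are look-alikes about, which are no part of the job. Leave any pink look-alike of the part that bears tube_blue_cap alone. There is more than one size of the mixer; the job needs the larger.

How it is judged:
By the outcome, as a careful person would: the job done as asked, in the order asked, and still so for the second after the job is handed in, while the arm keeps its last pose, push and grip.
It also fails if it takes over 48 s, if anything falls off the work surface, if the arm or the gripper's body presses on something with over 40 N, if the wrist force passes 120 N, or if a joint passes its speed limit or range.

## Working session

There is one attempt and no reset: what is moved stays moved. The work goes in short steps, each a Python script; the robot and the scene stay as the last script left them, time stands still between calls to the robot, and variables do not carry over. Pictures are saved under pics/ and viewed, and the job is handed in when it is done.

```bash
ls; mkdir -p pics
python3 - <<'E'
from plant import bot
import cv2,numpy as np
np.set_printoptions(suppress=True,precision=3)
for n in("scene","top"):
    im=bot.camera(n); cv2.imwrite(f"pics/{n}0.png",im[:,:,::-1])
    print(n,bot.get_calibration(n))
s=bot.read_state();print(s)
im=bot.camera("wrist"); cv2.imwrite("pics/wrist0.png",im[:,:,::-1]);print(bot.get_calibration("wrist"))
E
```

```text
pics
scene {'fx': 437.7154986943104, 'fy': 437.7154986943104, 'cx': 253.411939879038, 'cy': 194.518168740086, 'view': array([[   0.678,   -0.735,    0.001, -410.341],
       [   0.301,    0.278,    0.912, -254.731],
       [  -0.67 ,   -0.619,    0.41 , -733.269],
       [   0.   ,    0.   ,    0.   ,    1.   ]])}
top {'fx': 483.4561075955674, 'fy': 483.4561075955674, 'cx': 248.72174886177737, 'cy': 193.0034190627948, 'view': array([[   -0.026,    -0.999,    -0.021,    28.609],
       [    0.989,    -0.029,     0.144,  -601.404],
       [   -0.144,    -0.017,     0.989, -1343.412],
       [    0.   ,     0.   ,     0.   ,     1.   ]])}
{'t': 0.1, 'joint_pos': array([ 1.593,  0.359,  0.011, -0.   , -1.224, -0.288]), 'qvel': array([-0.   , -0.002,  0.002,  0.002, -0.001,  0.001]), 'tau': array([ -0.   , -58.417,  29.375,   7.015,   0.01 ,  -0.   ]), 'tcp_pos': array([177.205, 650.86 , 225.707]), 'eef_rot': array([ 0.991, -0.133, -0.   ,  0.001]), 'contact_force': array([ 0.187,  0.66 , -0.23 ]), 'moment': array([ 0.037, -0.006,  0.012]), 'width': 87.55642504511617}
{'fx': 327.8161272815304, 'fy': 327.8161272815304, 'cx': 256.2057482037846, 'cy': 189.77871780847093, 'T_tool_cam': array([[   0.001,    0.958,    0.285,   75.895],
       [   1.   ,   -0.001,    0.   ,    0.574],
       [   0.   ,    0.285,   -0.958, -158.086],
       [   0.   ,    0.   ,    0.   ,    1.   ]])}
```

View pics/scene0.png

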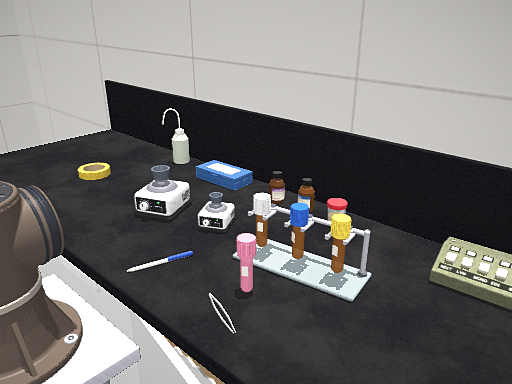

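View pics/top0.png

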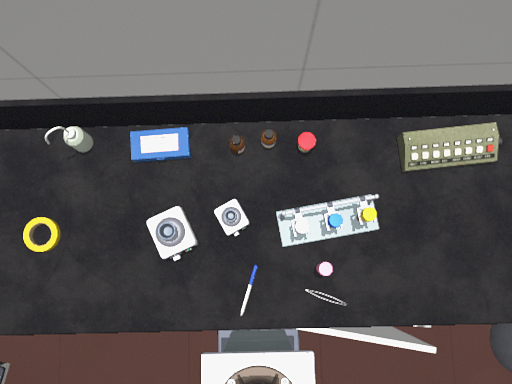

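View pics/wrist0.png

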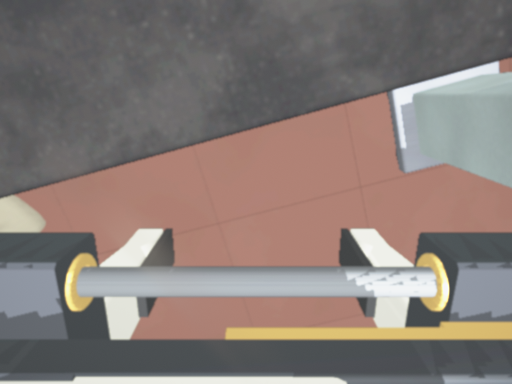

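The blue cap is at scene (300,215) and top (336,220), on the middle fork. The pink look-alike stands free at scene (246,260). There are two mixers: the larger at scene (162,190), top (172,232), and the smaller at scene (216,210), top (231,216). Next I'll measure them and confirm in a crop.

```bash
cat > h.py <<'E'
import numpy as np,cv2
from plant import bot
np.set_printoptions(suppress=True,precision=2)
def cam(name,st=None):
    c=bot.get_calibration(name)
    if name!="wrist":
        V=c["view"]
    else:
        from scipy.spatial.transform import Rotation as R
        T=np.eye(4);T[:3,:3]=R.from_quat(st["eef_rot"]).as_matrix();T[:3,3]=st["tcp_pos"]
        V=np.linalg.inv(T@c["T_tool_cam"])
    return c,V
def ray(C,uv):
    c,V=C
    d=np.array([(uv[0]-c["cx"])/c["fx"],-(uv[1]-c["cy"])/c["fy"],-1.])
    R=V[:3,:3]; o=-R.T@V[:3,3]; d=R.T@d
    return o,d/np.linalg.norm(d)
def onz(C,uv,z):
    o,d=ray(C,uv); return o+d*(z-o[2])/d[2]
def tri(*rs):
    A=np.zeros((3,3));b=np.zeros(3)
    for o,d in rs:
        P=np.eye(3)-np.outer(d,d);A+=P;b+=P@o
    p=np.linalg.solve(A,b); return p,[np.linalg.norm((np.eye(3)-np.outer(d,d))@(p-o)) for o,d in rs]
def proj(C,p):
    c,V=C; q=V[:3,:3]@p+V[:3,3]; return np.array([c["cx"]+c["fx"]*q[0]/-q[2],c["cy"]-c["fy"]*q[1]/-q[2]])
def blobs(im,lo,hi,amin=30):
    m=cv2.inRange(cv2.cvtColor(im,cv2.COLOR_RGB2HSV),lo,hi)
    n,l,s,c=cv2.connectedComponentsWithStats(m)
    return [(s[i].tolist(),c[i]) for i in range(1,n) if s[i][4]>amin]
E
python3 - <<'E'
from h import *
T=cv2.imread("pics/top0.png")[:,:,::-1];S=cv2.imread("pics/scene0.png")[:,:,::-1]
CT,CS=cam("top"),cam("scene")
for n,lo,hi in(("blue",(100,150,60),(118,255,255)),("yel",(22,150,100),(32,255,255))):
    for nm,im,C in(("T",T,CT),("S",S,CS)):
        for s,c in blobs(im,lo,hi): print(n,nm,s,c,onz(C,c,153)[:2])
a=cv2.resize(T[195:285,135:255],None,fx=4,fy=4,interpolation=2)
b=cv2.resize(T[185:285,270:390],None,fx=4,fy=4,interpolation=2)
cv2.imwrite("pics/cropT.png",np.vstack([a,b[:]])[:, :,::-1][:600] if 0 else np.hstack([cv2.resize(a,(400,300)),cv2.resize(b,(400,300))])[:,:,::-1])
a=cv2.resize(S[155:235,125:245],(400,267),interpolation=2);b=cv2.resize(S[185:305,225:385],(400,300),interpolation=2)
o=np.zeros((300,800,3),np.uint8);o[:267,:400]=a;o[:,400:]=b
cv2.imwrite("pics/cropS.png",o[:,:,::-1])
E
```

```text
blue T [135, 130, 34, 26, 122] [145.18 136.76] [747.39 285.73]
blue T [136, 137, 55, 25, 204] [167.63 155.64] [693.47 225.04]
blue T [328, 215, 12, 13, 33] [331.06 222.7 ] [ 501.6  -202.37]
blue T [249, 265, 9, 20, 67] [252.67 274.24] [374.22   5.62]
blue S [196, 167, 57, 24, 583] [224. 179.] [503.15  -1.71]
blue S [290, 203, 19, 24, 400] [298.88 214.16] [ 476.8  -237.36]
blue S [167, 252, 26, 9, 73] [179.93 256.01] [ 226.69 -187.68]
yel T [361, 208, 16, 13, 149] [368.6  213.99] [ 521.65 -301.16]
yel T [23, 217, 37, 35, 603] [ 41.88 234.13] [492.37 557.41]
yel S [78, 167, 33, 13, 217] [ 94.24 174.75] [314.02 241.63]
yel S [331, 218, 21, 21, 323] [340.13 229.02] [ 479.87 -328.12]
```

View pics/cropT.png

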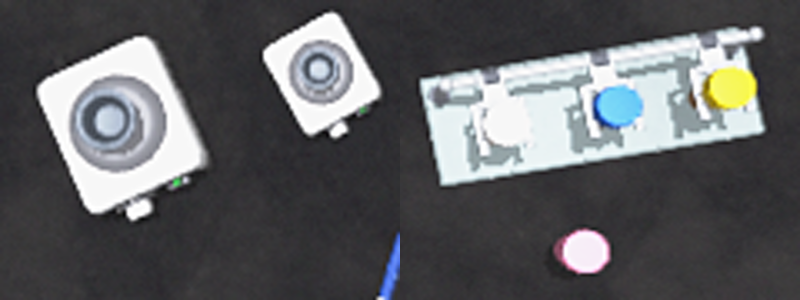

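View pics/cropS.png

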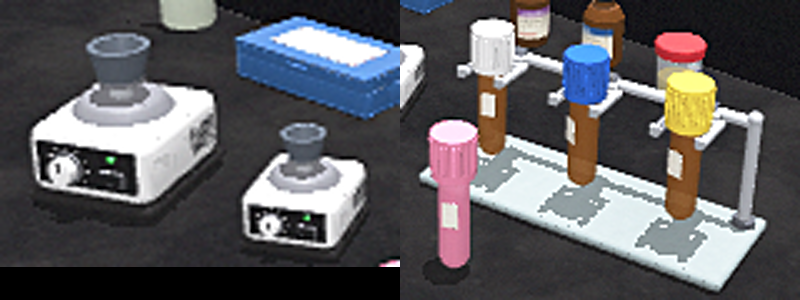

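Confirmed: the blue-capped amber tube is on the middle fork at top (335,220), the pink one is separate, and the left mixer is the larger.

Run:
```python
from h import *
T=cv2.imread("pics/top0.png")[:,:,::-1];S=cv2.imread("pics/scene0.png")[:,:,::-1]
CT,CS=cam("top"),cam("scene")
for nm,im,lo,hi,box in(("blueT",T,(95,100,60),(118,255,255),(320,205,350,235)),("yelT",T,(20,100,60),(34,255,255),(350,200,385,230)),
  ("whT",T,(0,0,247),(180,12,255),(290,215,315,240)),("cupT",T,(90,30,0),(130,255,170),(145,205,195,255)),("cupS",S,(90,30,0),(130,255,150),(145,160,180,190))):
    for s,c in blobs(im[box[1]:box[3],box[0]:box[2]],lo,hi,15): print(nm,s,c+box[:2])
t=ray(CT,(167.1,230.1));s=ray(CS,(160.4,169.1))
print("mixer tri",tri(t,s),onz(CT,(167.1,230.1),123),onz(CS,(160.4,169.1),123))
print("blue top",onz(CT,(335.4,220.3),153))
print("mm/px",onz(CT,(336.4,220.3),153)-onz(CT,(335.4,220.3),153))
# base foot of mixer box check: rows
cv2.imwrite("pics/z.png",np.hstack([cv2.resize(T[205:255,145:195],(400,400),interpolation=0),cv2.resize(S[150:200,140:190],(400,400),interpolation=0)])[:,:,::-1])
```

```text
blueT [8, 9, 15, 14, 162] [334.63 220.26]
yelT [11, 8, 16, 13, 176] [368.39 214.02]
whT [4, 0, 16, 18, 191] [301.3  223.96]
whT [1, 5, 5, 16, 27] [293.04 227.22]
cupT [14, 19, 15, 14, 108] [165.53 230.11]
cupS [6, 5, 19, 15, 192] [160.3  172.46]
mixer tri (array([495.68, 233.86, 118.42]), [np.float64(1.0231739838996543), np.float64(1.023173983899634)]) [496.17 232.4  123.  ] [487.95 224.43 123.  ]
blue top [ 507.55 -213.97  153.  ]
mm/px [-0.07 -2.6   0.  ]
```

View pics/z.png

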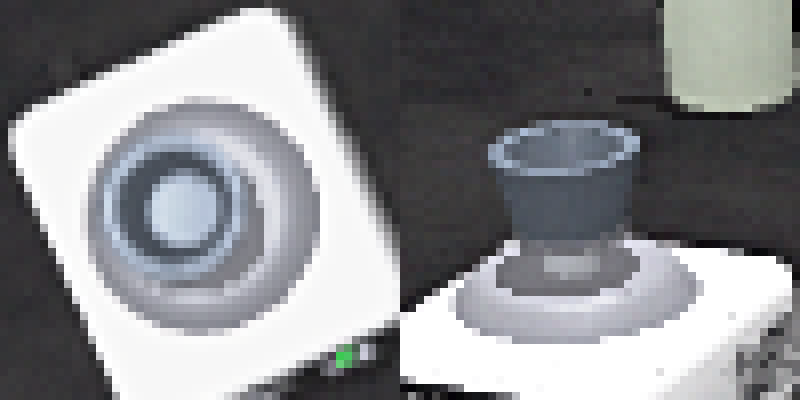

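```bash
cat >> h.py <<'E'
def down(psi): return np.array([np.cos(psi/2),np.sin(psi/2),0,0])
E
python3 - <<'E'
from h import *
CT=cam("top")
W,B,Y=[onz(CT,u,153) for u in((301.8,226.5),(334.8,220.3),(368.4,214.0))]
print(W,B,Y); d=W-Y; yaw=np.arctan2(-d[0],d[1]); print("yaw",yaw)
M=onz(CT,(166.6,230.5),123); print(M, onz(CT,(145+185/8-.5,205+207/8-.5),101))
x=np.array([np.cos(yaw),np.sin(yaw),0])
p=B-40*x; p[2]=300
print(bot.solve_ik(p,down(yaw)))
bot.move_ptp(p,down(yaw))
s=bot.read_state();print(s["t"],s["tcp_pos"],s["eef_rot"],s["contact_force"])
im=bot.camera("wrist");cv2.imwrite("pics/w1.png",im[:,:,::-1])
C=cam("wrist",s);print("pred",proj(C,B))
E
```

```text
[ 493.77 -125.82  153.  ] [ 507.6  -212.41  153.  ] [ 521.65 -300.65  153.  ]
yaw 0.15812391263173595
[495.13 233.74 123.  ] [496.99 235.1  101.  ]
[-0.06  0.05 -0.21  0.   -1.31  1.79]
3.3667 [ 468.37 -218.29  299.89] [ 1.    0.08 -0.   -0.  ] [0.39 0.18 0.85]
pred [256.72 132.97]
```

View pics/w1.png

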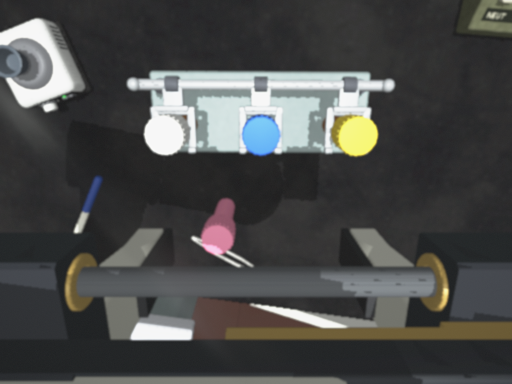

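The wrist view shows the blue cap at about (261,134), between white (165,134) and yellow (356,134). It was predicted at (257,133), so I'll refine.

Run:
```python
from h import *
im=cv2.imread("pics/w1.png")[:,:,::-1]
s=bot.read_state();C=cam("wrist",s);CT,CS=cam("top"),cam("scene")
cs=[]
for nm,lo,hi in(("b",(95,100,60),(118,255,255)),("y",(20,100,60),(34,255,255)),("w",(0,0,235),(180,20,255))):
    for q,c in blobs(im,lo,hi,400):
        if 100<c[1]<160: print(nm,q,c,onz(C,c,150)); 
        if nm=="b" and 100<c[1]<160: cb=c
print(tri(ray(C,cb),ray(CT,(334.8,220.3))))
```

```text
b [242, 115, 38, 42, 1229] [260.5  135.06] [ 505.9  -216.23  150.  ]
y [332, 115, 47, 42, 1538] [354.91 134.76] [ 520.17 -303.21  150.  ]
w [245, 88, 38, 42, 515] [264.42 104.7 ] [ 533.56 -215.29  150.  ]
w [145, 107, 42, 47, 1296] [163.79 131.83] [ 494.55 -126.82  150.  ]
(array([ 506.89, -214.61,  149.61]), [np.float64(1.9255820566415591), np.float64(1.925582056641536)])
```

Run:
```python
from h import *
yaw=0.158
bot.move_gripper(64,force=30)
bot.move_ptp([506.3,-215.6,205],down(yaw))
s=bot.read_state();print(s["t"],s["tcp_pos"],s["width"])
im=bot.camera("wrist");cv2.imwrite("pics/w2.png",im[:,:,::-1])
C=cam("wrist",s)
for nm,lo,hi in(("b",(95,100,60),(118,255,255)),("y",(20,100,60),(34,255,255))):
    for q,c in blobs(im,lo,hi,400): print(nm,q,c,onz(C,c,153),onz(C,c,148))
```

```text
4.5583 [ 506.3  -215.91  205.4 ] 63.95318879421337
b [231, 172, 53, 62, 2563] [256.84 203.36] [ 509.75 -215.77  153.  ] [ 508.05 -216.05  148.  ]
y [350, 173, 67, 61, 3112] [382.15 202.97] [ 523.47 -299.64  153.  ] [ 522.1  -301.92  148.  ]
y [377, 253, 24, 58, 718] [391.05 282.35] [ 464.96 -322.47  153.  ] [ 462.2  -325.29  148.  ]
y [112, 254, 24, 57, 687] [120.8  283.35] [ 432.86 -127.23  153.  ] [ 429.33 -125.42  148.  ]
y [225, 322, 287, 18, 4052] [385.73 331.77] [ 422.29 -330.35  153.  ] [ 418.52 -333.35  148.  ]
```

View pics/w2.png

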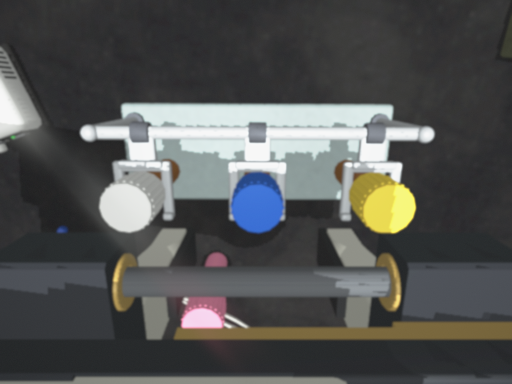

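The cap, at (257,205), sits centred between the fingers at 186 and 327. Descending to grip and lift.

Run:
```python
from h import *
bot.line_to([506.5,-215.6,124],velocity=60)
s=bot.read_state();print(s["t"],s["tcp_pos"],s["contact_force"])
bot.move_gripper(20,force=35)
bot.pause(0.2)
s=bot.read_state();print(s["t"],s["tcp_pos"],s["contact_force"],s["width"])
bot.line_to([506.5,-215.6,150],velocity=60)
s=bot.read_state();print(s["t"],s["tcp_pos"],s["contact_force"],s["width"])
bot.line_to([506.5,-215.6,285],velocity=110)
bot.pause(0.3)
s=bot.read_state();print(s["t"],s["tcp_pos"],s["contact_force"],s["width"])
for n in("scene","top","wrist"): cv2.imwrite(f"pics/{n}3.png",bot.camera(n)[:,:,::-1])
```

```text
6.1083 [ 506.75 -215.63  124.39] [-0.54  0.84  0.35]
6.8917 [ 506.54 -215.6   124.05] [-0.08 -0.27  1.19] 35.53653600910938
7.475 [ 506.52 -215.52  150.23] [ 0.26 -0.2  -0.82] 35.343333756186226
9.15 [ 506.44 -215.58  284.73] [-0.04 -0.13  0.27] 35.51256207654198
```

View pics/scene3.png

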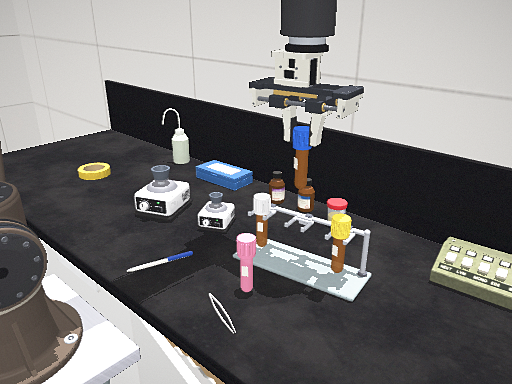

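View pics/wrist3.png

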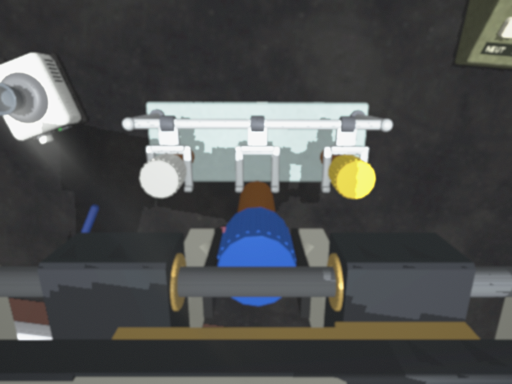

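Run:
```python
from h import *
from scipy.spatial.transform import Rotation as R
S=cv2.imread("pics/scene3.png")[:,:,::-1];CS=cam("scene")
s=bot.read_state();Rm=R.from_quat(s["eef_rot"]).as_matrix()
for d in(-29,9,40,94): print(d,proj(CS,s["tcp_pos"]+Rm@[0,0,d]))
m=cv2.inRange(cv2.cvtColor(S,cv2.COLOR_RGB2HSV),(3,120,40),(18,255,200))
for r in range(146,192,4):
    c=np.flatnonzero(m[r,285:325])+285; print(r,c.mean() if len(c) else None,len(c),end="; ")
psi=.6;M=np.array([495.5,234,0]);x=np.array([np.cos(psi),np.sin(psi),0])
p=M-60*x;p[2]=300
bot.move_ptp(p,down(psi))
s=bot.read_state();print(s["t"],s["tcp_pos"],s["contact_force"],s["width"])
im=bot.camera("wrist");cv2.imwrite("pics/w4.png",im[:,:,::-1]);C=cam("wrist",s)
print("pred rim",proj(C,M+[0,0,123]),"floor",proj(C,M+[0,0,101]))
```

```text
-29 [303.01 127.62]
9 [302.06 147.24]
40 [301.32 162.71]
94 [300.07 188.57]
146 None 0; 150 302.0 8; 154 301.5 14; 158 302.0 11; 162 302.5 10; 166 302.5 10; 170 301.0 13; 174 300.5 12; 178 300.0 13; 182 300.0 13; 186 303.0 17; 190 306.0 17; 10.85 [446.23 199.53 299.97] [ 0.44  0.41 -1.35] 35.49032833578123
pred rim [256.17 108.77] floor [256.16 107.75]
```

View pics/w4.png

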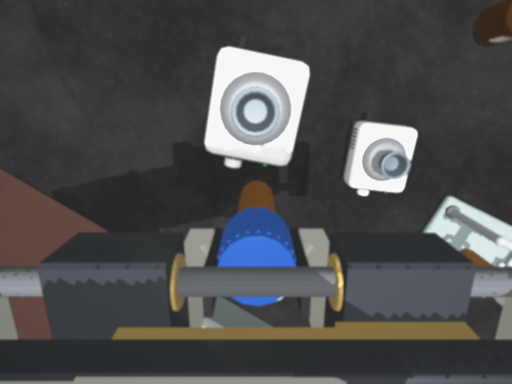

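The tube sits straight in the grip, and the cup is at about (256,111). Refining the cup centre.

Run:
```python
from h import *
im=cv2.imread("pics/w4.png")[:,:,::-1];cr=im[66:156,211:301]
cv2.imwrite("pics/w4z.png",cv2.resize(cr,(540,540),interpolation=0)[:,:,::-1])
s=bot.read_state();C=cam("wrist",s)
for uv in((256,111),(255,110),(255,112)): print(uv,onz(C,uv,123),onz(C,uv,101))
```

```text
(256, 111) [493.74 232.76 123.  ] [492.76 232.1  101.  ]
(255, 110) [493.98 234.13 123.  ] [493.02 233.55 101.  ]
(255, 112) [492.38 233.04 123.  ] [491.31 232.39 101.  ]
```

View pics/w4z.png

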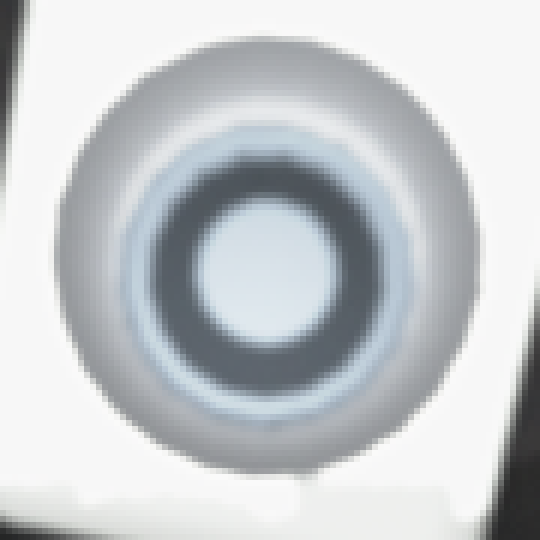

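```bash
cat >> h.py <<'E'
def avg(n=10,dt=0.02):
    P=[];F=[]
    for _ in range(n):
        s=bot.read_state();P.append(s["tcp_pos"]);F.append(s["contact_force"]);bot.pause(dt)
    return s["t"],np.mean(P,0),np.mean(F,0),s["width"]
E
python3 - <<'E'
from h import *
x,y=494.0,233.6
bot.line_to([x,y,300],velocity=100)
bot.line_to([x,y,222],velocity=80)
print(*avg())
for n in("scene","wrist"): cv2.imwrite(f"pics/{n}5.png",bot.camera(n)[:,:,::-1])
S=cv2.imread("pics/scene5.png");W=cv2.imread("pics/wrist5.png")
cv2.imwrite("pics/c5.png",np.hstack([cv2.resize(S[90:220,100:230],(390,390)),cv2.resize(W[120:250,190:320],(390,390))]))
CS=cam("scene");print(proj(CS,np.array([x,y,128])))
E
```

```text
12.9083 [494.28 233.81 222.6 ] [ 0.04 -0.15 -0.32] 35.376154847127246
[160.02 165.89]
```

View pics/c5.png

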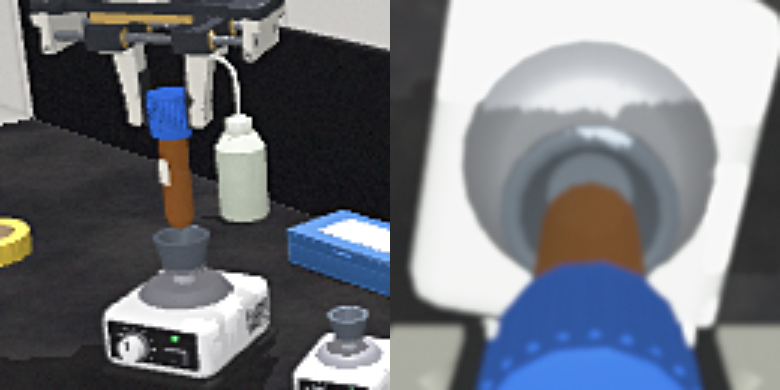

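The tip is over the cup in both views: scene column 160 against cup 160, wrist 387 against 387. Lowering in steps.

Run:
```python
from h import *
x,y=494.0,233.6
bot.line_to([x,y,203],velocity=40); print(*avg())
for z in(199,196,194,192):
    bot.line_to([x,y,z],velocity=15); print(z,*avg(8))
```

```text
13.8 [494.13 233.68 203.13] [ 0.25  0.17 -0.22] 35.55978474252836
199 14.35 [494.   233.58 198.97] [ 0.14  0.13 -0.46] 35.44281688533584
196 14.8333 [493.98 233.58 195.94] [ 0.1  -0.03 -0.58] 35.15663958636389
194 15.25 [494.27 233.76 194.38] [-0.2   0.3   2.75] 35.341841864888764
192 15.6667 [494.18 233.69 192.17] [0.05 0.05 4.05] 35.764329524275304
```

Contact came at z≈195 as computed, and the force follows the spring law with no side load. Now to 5 mm.

Run:
```python
from h import *
bot.line_to([494,233.6,189.8],velocity=15); print(*avg(15))
bot.pause(1.5);print(*avg(15))
for n in("scene","wrist","top"): cv2.imwrite(f"pics/{n}6.png",bot.camera(n)[:,:,::-1])
S=cv2.imread("pics/scene6.png");W=cv2.imread("pics/wrist6.png")
cv2.imwrite("pics/c6.png",np.hstack([cv2.resize(S[90:220,100:230],(390,390)),cv2.resize(W[120:250,190:320],(390,390))]))
```

```text
16.2167 [494.19 233.71 190.05] [ 0.24 -0.16  5.21] 35.634427636663226
17.9667 [494.19 233.71 190.08] [-0.09 -0.1   5.42] 35.39824487872348
```

View pics/c6.png

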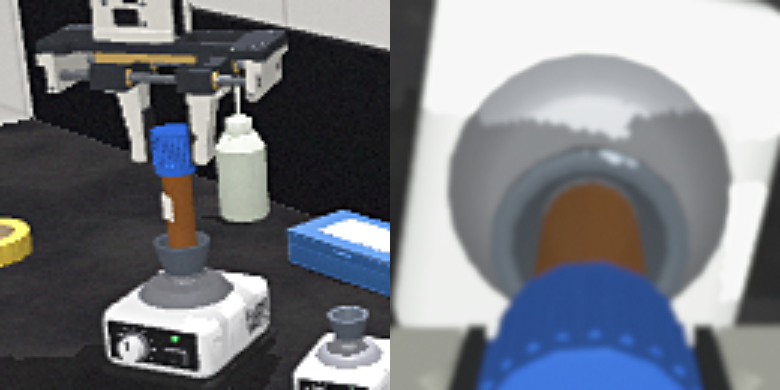

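View pics/scene6.png

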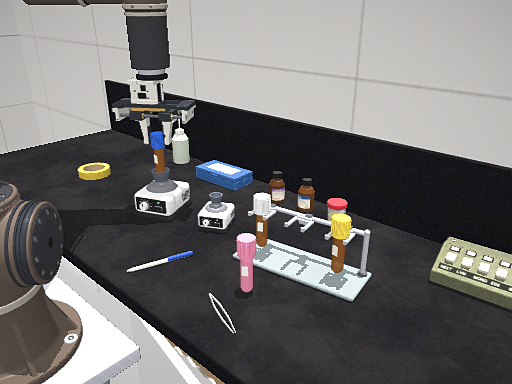

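The tube stands upright in the cup (tip at scene (160,172)), and the cup has visibly dropped. The net push is about 5.9 N, which means about 4.9 mm; geometry gives 5.0 mm. I'll hold, recheck and hand in.

Run:
```python
from h import *
bot.pause(3);print(*avg(10))
bot.close_job()
```

```text
21.2833 [494.19 233.71 190.08] [0.21 0.11 5.41] 35.32440236233785
the job is handed in; nothing more can be done
```

I lifted the blue-capped amber tube off the middle fork, stood it upright in the larger mixer's cup and pressed the cup about half-way down. I handed the job in at about 21 s with the tube still gripped and pressing.

- **Press depth:** the net push was about 5.9 N (5.4 N read plus about 0.5 N tube weight), which the spring figures put at about 4.9 mm. The gripper height, relative to where contact was expected, gives 5.0 mm.
- **Hold:** push and height stayed steady for over 5 s before hand-in, with no side force and the grip width steady at about 35 mm.
- **Other things:** the last scene picture shows the white and yellow tubes still hanging, and the bottles, specimen cup, pink look-alike and smaller mixer unmoved.
- **Disagreement:** the top and wrist cameras differed by about 2–4 mm on the cap and about 2 mm on the cup, roughly as their stated accuracy allows. I used in-between values. Close-up views before the grip and before lowering showed the cap and the tube tip well centred.

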